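Close the equipment case with its tongued cover panel

ROBOT

A 6-joint arm with a two-finger parallel gripper is mounted at the origin on the work surface. World frame = base frame: x ahead of the robot, y to its left, z up, the work surface at z = 0. Lengths are in m, angles in rad, forces in N, time in s.
With the tool pointing down it reaches from about 0.375 to 0.9 m from the base axis. Payload 3.1 kg.
Tool frame: the origin (TCP) lies at the very end of the fingers, on their centre line; the grasp point (between the pads) lies 19 mm behind it; z points along the fingers, y is the direction in which the jaws open and shut (so a half turn about z gives the same grasp; the last joint's range is limited). The gripper opens to 85 mm and grips with 20 to 120 N. Pads are 22 mm wide; open, the fingers measure 114 mm over their backs; the gripper's body (76 mm by 85 mm) begins 54 mm behind the grasp point. The pads swing forward as they close: fully open they stand 13 mm farther back than shut.
Start: joints at [1.111, 0.527, 1.433, -0, 1.181, -0.178], TCP at [0.174, 0.6, 0.231] pointing down, gripper open.
Joint ranges: [-3.08, 3.08], [-0.75, 2.2], [0.22, 2.44], [-1.43, 4.57], [0, 2.65], [-2.85, 2.85]. Speed limits (rad/s): [2.79, 2.79, 3.14, 3.14, 3.14, 3.14].

INTERFACE

Orientations are given as a unit quaternion [x, y, z, w].
In Python, from station import manip gives the robot as it stands. The module is installed in compiled form; this text tells all that it offers.
- The arm moves only by the tool send_rows, never from a script. Its argument "commands" is a list of rows, each an object with "delta_pos": the shift along the world's x, y, z in cm, a list of three; "yaw": the turn about the world's z in rad. A call has 1 to 10 rows; each row shifts and turns the pose as measured when the row begins; what a row does not reach is not made up. A row lasts 1/8 s, in which the tool goes at most 62.5 mm and 10.7 degrees, less where a joint would pass 70% of its speed; a pose out of reach is approached as far as the arm can. A call is refused whole if a number of a shift passes 6.25 or a number of a turn 0.188, either way. A call with a gripper value outside its range is refused whole. "grip" is the closure, from -1 (fully open) to 1 (shut), set as the call begins (left out, the last holds). The fingers move at their own pace and stop on an object; "force" is the grip in N (left out, the last holds). Time passes only in rows, so rows that do not move let the fingers close. It gives the time, the measured TCP pose, the force and the opening at its end, in the units of the state.
- manip.sense(): the state, without advancing time (a new reading comes with each control period).
- manip.snapshot(name): name is "scene" or "top" or "wrist"; returns the picture (420x560x3 uint8, blue, green, red); there is no depth.
- manip.get_calibration(name): a dict with "fx", "fy", "cx", "cy" (pixels), "world_to_cam" (4x4, takes a point from world to camera coordinates); the wrist camera has in their place "mount" (4x4, takes a point from camera to tool coordinates, whose origin is the TCP and whose axes are the flange's). Camera axes: x right, y down, z forward; pixel columns grow to the right and rows downward; lengths in m; the calibration is good to about 2 mm. The wrist camera is an equidistant fisheye: a pixel r from the principal point sees the ray r / f radians off the axis. A picture is of the moment at which its call begins: read the wrist's pose just before it. get_calibration takes no time and is no camera call.
- manip.sign_off(): hands the job in, once; it reports no verdict.
The state is a dict: "t": time; "q": joint angles; "qd": joint speeds; "tau": joint torques, N m; "tcp_pos": TCP position; "tool_rot": TCP orientation; "force": force on the tool from outside, world axes, zero at the start; "ft_torque": the same for the moment, N m; "finger_gap": opening from 0.0 (shut) to 1.0 (fully open).
Only numpy, scipy, OpenCV 4.12 (cv2) and the standard library are available. Lean on these libraries where they do the work, as an engineer would, in place of code of your own. Each camera call takes 0.05 s, during which the arm holds its last target. There are 200 camera calls.

TASK

Close the black equipment case with the loose yellow cover panel: hold it at an angle by its black rib, slip the tongue, centred sideways, fully home into the groove of the grey frame, then lower it flat and press the far edge down until the red catch snaps over it, and let go. Feel your way in and never force the panel against the case; leave the other things on the table alone.

Things in the scene. Friction and masses are not known exactly. Their poses are not given: they have to be found in the camera images.
- panel: Loose yellow cover panel, 0.25 to 0.45 kg, lying underside down on the table. Origin: centre of the main board's underside; z up, x from the tongue side (-x) to the far edge (+x), y along the tongue. Main board 130 (x) x 190 (y) x 12 mm; a tongue sticks out of its -x edge and a black grip rib stands on top.
- tongue (a point): Middle of the lower edge of the panel's tongue tip, (-81, 0, 0) mm in the panel's frame. The tongue is as wide as the board (190 mm), sticks out 16 mm (x -65 to -81 mm) and is 6 mm thick, level with the underside (z 0 to 6 mm). Tongue tip to far edge: 146 mm.
- far_edge (a point): Middle of the upper edge of the panel's far edge, opposite the tongue, (65, 0, 12) mm in the panel's frame.
- grip (a point): Point to grip on the black rib: (0, 0, 36) mm in the panel's frame, 24 mm above the board's top. The rib is 14 mm thick (x), 90 mm long (y), centred on the board; its top is 49 mm above the panel's underside.
- case: Black open case 240 (x) x 200 (y) x 60 mm, fixed to the table. Origin: centre of its underside, z up. On its rim a grey frame carries groove (at -x, opening towards +x), seats, far wall and red catch (at +x). BEWARE: the frame is clamped in slots, rigidly, up to 6 mm off its nominal place either way along case x, differently each time; its height and y are exact.
- groove (a point): NOMINAL middle of the groove's lip edge at floor height, (-35, 0, 66) mm in the case's frame; the true one may be 6 mm off in case x. Groove along y, 200 mm long, 12 mm deep (back wall 12 mm to -x of the lip edge), 10 mm high from floor to lip, lip 4 mm thick. The floor is the seat plane and goes on 28 mm in front of the lip. The tongue goes home at tilts below about 18 degrees.
- far_wall (a point): NOMINAL foot of the far wall's inner face, (103, 0, 66) mm in the case's frame; shifts together with the groove, from whose back wall it is always 150 mm away, so the panel has 4 mm of play. The wall stands 13 mm above the seat; the seat before it is 18 mm wide. The far edge must be 26 mm above the seat (tilt about 11 degrees) to be clear of the catch.
- catch (a joint): Red spring catch, 40 mm wide, mid far wall, sliding along case x. 0 = sprung out, grows as pushed back (max 0.009 m). Out, it reaches 5 mm inward; its underside is 13 mm above the seat (1 mm over the seated panel), its top slopes 60 degrees up to 26 mm. The far edge coming down pushes it back (1.4 N + 0.45 N/mm, about 3 to 8 N downward at the edge), then it snaps out over the panel.
- clear_box: Bystander, to be left alone: closed clear plastic box 120x90x24 mm with an orange insert. Origin: centre of its underside.
- clear_box2: Bystander, to be left alone: closed clear plastic box 120x90x24 mm with a blue insert, lying on the orange one. Origin: centre of its underside.
- tape: Bystander, to be left alone: cardboard-coloured roll, 100 mm across, 48 mm tall. Origin: centre of its underside.
- jar: Bystander, to be left alone: jar 68 mm across, 90 mm tall. Origin: centre of its underside.
- screwdriver: Bystander, to be left alone: screwdriver lying on the table. Origin: under its middle.
- battery: Bystander, to be left alone: black battery block 75x50x67 mm. Origin: centre of its underside.
Not all that is in view belongs to the job. What is shaped like the panel but green or orange is not meant.

How it is judged:
On the way:
1. the tongue's tip is down at the groove's floor, under or just before the lip, with the panel still tilted (angle between panel's own z axis and vertical above 0.1 rad and x of tongue in the frame of case between -0.056 and -0.034 m and z of tongue in the frame of case between 0.062 and 0.072 m and y of tongue in the frame of case between -0.02 and 0.02 m), for 0.1 s.
At the end, for the whole second after the job is handed in: Panel at rest, flat within 0.025 rad on the seat: tongue tip 66 mm (within 2) and far edge top 78 mm (within 2.5) above the case's underside, tongue tip at x -55 to -35 mm and y within 12 mm in the case's frame, catch sprung back (under 3 mm) (angle between panel's own z axis and vertical below 0.025 rad and z of tongue in the frame of case between 0.064 and 0.068 m and z of far_edge in the frame of case between 0.0755 and 0.08 m and x of tongue in the frame of case between -0.055 and -0.035 m and y of tongue in the frame of case between -0.012 and 0.012 m and value of joint catch below 0.003 m and linear speed of panel below 0.01 m/s); the robot touches nothing.
It fails at once if the panel is forced: more than 50 N between panel and case (contact force between panel and case above 50 N).
It fails at once if the robot pushes on the case itself with more than 10 N (contact force between any of the fingers, the arm and case above 10 N).
It fails at once if a bystander is moved by more than 20 mm (distance of any of clear_box, clear_box2, tape, jar, screwdriver, battery from where it was at the start of the episode above 0.02 m).
It also fails if it takes over 61 s, if anything falls off the work surface, if the arm or the gripper's body presses on something with over 40 N, if the wrist force passes 120 N, or if a joint passes its speed limit or range.

## Working session

There is one attempt and no reset: what is moved stays moved. The work goes in short steps, Python scripts to look and compute and a tool call to move; the robot and the scene stay as the last step left them, time stands still between calls to the robot, and variables do not carry over. Pictures are saved under pics/ and viewed, about 8 in all and at most 12, crops included, and the job is handed in when it is done.

Besides the shell and the picture viewer there is one more tool, called after ">>>" by a JSON object that holds its "name" and its "arguments". send_rows: Moves the arm, as the interface text tells. Its arguments: {"type":"object","properties":{"commands":{"type":"array","items":{"type":"object","properties":{"delta_pos":{"type":"array","items":{"type":"number"}},"yaw":{"type":"number"}}}},"grip":{"type":"number"},"force":{"type":"number"}},"required":["commands"]}

```bash
mkdir -p pics; cat > h.py <<'E'
import numpy as np, cv2
from station import manip
from scipy.spatial.transform import Rotation as R
def ray(n,px):
    c=manip.get_calibration(n)
    if n!='wrist':
        T=np.linalg.inv(np.array(c['world_to_cam'])); u,v=px
        d=np.array([(u-c['cx'])/c['fx'],(v-c['cy'])/c['fy'],1])
        return T[:3,3],T[:3,:3]@d
def at_z(n,px,z):
    o,d=ray(n,px); return o+d*(z-o[2])/d[2]
def proj(n,P):
    c=manip.get_calibration(n); T=np.array(c['world_to_cam']); p=T[:3,:3]@np.asarray(P)+T[:3,3]
    return np.array([c['fx']*p[0]/p[2]+c['cx'],c['fy']*p[1]/p[2]+c['cy']])
def s():
    m=manip.sense(); r=R.from_quat(m['tool_rot'])
    print('t',round(m['t'],2),'tcp',np.round(m['tcp_pos'],4),'F',np.round(m['force'],1),'M',np.round(m['ft_torque'],2),'gap',round(m['finger_gap'],3),'zax',np.round(r.apply([0,0,1]),3),'yax',np.round(r.apply([0,1,0]),3))
E
python3 - <<'E'
from h import *
s()
for n in('top','scene'):
    im=manip.snapshot(n); cv2.imwrite(f'pics/{n}0.png',im)
    c=manip.get_calibration(n); print(n,c['fx'],np.round(np.linalg.inv(np.array(c['world_to_cam'])),3).tolist())
    if n=='top': cv2.imwrite('pics/top0b.png',cv2.resize(im,(800,600),interpolation=cv2.INTER_CUBIC))
    else: cv2.imwrite('pics/scene0b.png',cv2.resize(im,(800,600),interpolation=cv2.INTER_CUBIC))
E
```

```text
t 0.0 tcp [0.1734 0.5997 0.2303] F [ 0.5  1.  -0.1] M [ 0.03 -0.01  0.06] gap 0.998 zax [-0.001 -0.002 -1.   ] yax [ 0.278  0.961 -0.002]
top 416.3385873707119 [[-0.007, -0.99, 0.142, 0.333], [-1.0, 0.006, -0.011, 0.018], [0.01, -0.142, -0.99, 1.182], [0.0, 0.0, 0.0, 1.0]]
scene 514.9074655540919 [[0.72, 0.515, -0.465, 1.101], [0.694, -0.537, 0.48, -0.615], [-0.003, -0.668, -0.744, 1.047], [0.0, 0.0, 0.0, 1.0]]
```

View pics/top0b.png

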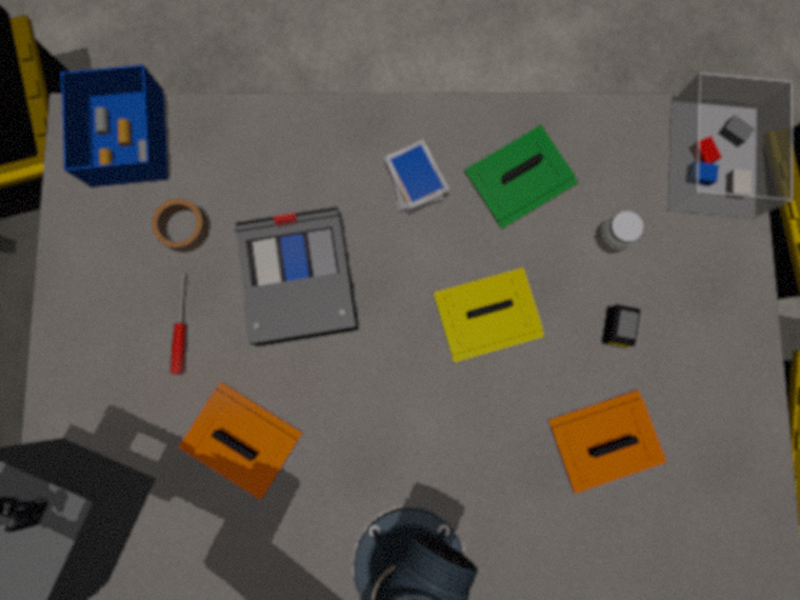

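View pics/scene0b.png

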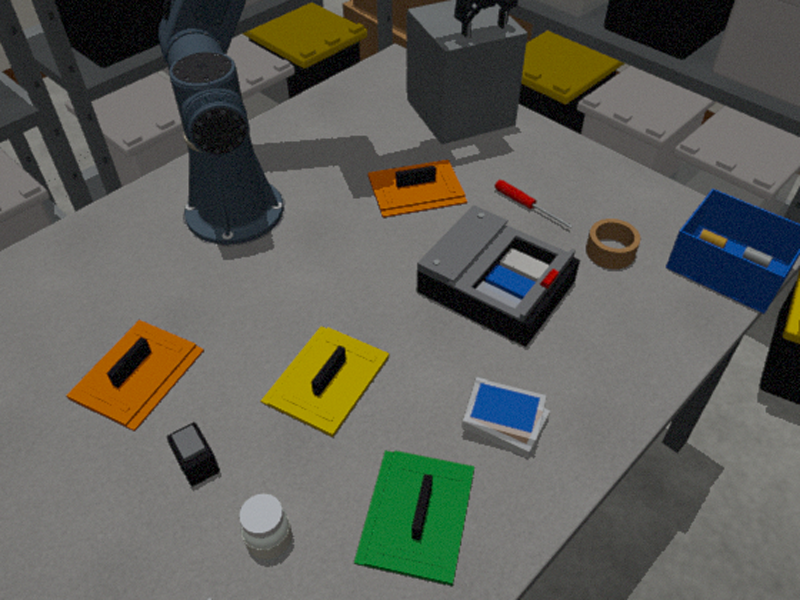

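```bash
python3 - <<'E'
from h import *
t=cv2.imread('pics/top0.png');c=cv2.imread('pics/scene0.png')
f=lambda im,x,y,w,h:cv2.resize(im[y:y+h,x:x+w],(400,300),interpolation=cv2.INTER_CUBIC)
o=np.vstack([np.hstack([f(t,296,180,92,76-7),f(c,176,220,104,78)]),np.hstack([f(t,156,138,104,104*3//4+30-6),f(c,286,130,130,98)])])
cv2.imwrite('pics/crop1.png',cv2.convertScaleAbs(o,alpha=1.6))
E
```

```text
(no output)
```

View pics/crop1.png

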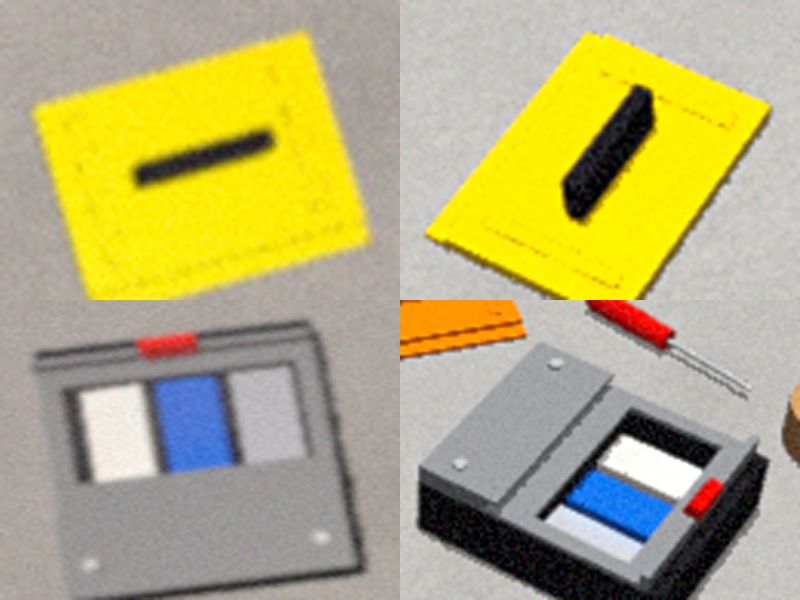

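```bash
cat > fit.py <<'E'
from h import *
from scipy.optimize import minimize, least_squares
ims={n:cv2.imread(f'pics/{n}0.png') for n in('top','scene')}
def yel(im):
    h=cv2.cvtColor(im,cv2.COLOR_BGR2HSV); return cv2.inRange(h,(22,120,60),(36,255,255))
# panel mask: hull fit
roi={'top':(296,180,92,76),'scene':(176,220,104,86)}
hull={}
for n,(x,y,w,h) in roi.items():
    m=np.zeros(ims[n].shape[:2],np.uint8); m[y:y+h,x:x+w]=yel(ims[n])[y:y+h,x:x+w]
    cs=max(cv2.findContours(m,cv2.RETR_EXTERNAL,cv2.CHAIN_APPROX_NONE)[0],key=cv2.contourArea)
    hull[n]=cv2.drawContours(np.zeros_like(m),[cv2.convexHull(cs)],-1,255,-1)
B=np.array([(a,b,c) for a in(-.065,.065) for b in(-.095,.095) for c in(0,.012)]+[(-.081,b,c) for b in(-.095,.095) for c in(0,.006)])
def cost(p):
    c,s_=np.cos(p[2]),np.sin(p[2]); P=B@np.array([[c,s_,0],[-s_,c,0],[0,0,1]])+[p[0],p[1],0]; e=0
    for n in hull:
        q=np.array([proj(n,v) for v in P],np.float32)
        h=cv2.convexHull(np.round(q*16).astype(np.int32).reshape(-1,1,2)); m=np.zeros_like(hull[n])
        cv2.fillConvexPoly(m,h,255,cv2.LINE_AA,4)
        e+=np.abs(m.astype(float)-hull[n]).sum()/255
    return e
if __name__=='__main__':
    g=at_z('top',(490*.7,312*.7),.012)
    r=minimize(cost,[g[0],g[1],.2],method='Nelder-Mead',options=dict(initial_simplex=[[g[0],g[1],.2],[g[0]+.02,g[1],.2],[g[0],g[1]+.02,.2],[g[0],g[1],.4]]))
    print('panel',np.round(r.x,4),r.fun,[int(hull[n].sum()/255) for n in hull])
    def tri(pa,pb):
        o1,d1=ray('top',pa);o2,d2=ray('scene',pb); A=np.stack([d1,-d2],1); t=np.linalg.lstsq(A,o2-o1,rcond=None)[0]
        a,b=o1+d1*t[0],o2+d2*t[1]; return (a+b)/2,np.linalg.norm(a-b)
    def red(n,x,y,w,h):
        k=cv2.cvtColor(ims[n],cv2.COLOR_BGR2HSV)[y:y+h,x:x+w]; m=cv2.inRange(k,(0,150,60),(8,255,255))|cv2.inRange(k,(172,150,60),(180,255,255))
        v,u=np.nonzero(m); print(n,'red',len(u),u.min()+x,u.max()+x,v.min()+y,v.max()+y); return np.array([u.mean()+x,v.mean()+y])
    def bright(n,x,y,r=6):
        g=cv2.cvtColor(ims[n],cv2.COLOR_BGR2GRAY).astype(float)[y-r:y+r+1,x-r:x+r+1]; w=np.clip(g-np.median(g)-15,0,None); V,U=np.mgrid[-r:r+1,-r:r+1]
        return np.array([x+(w*U).sum()/w.sum(),y+(w*V).sum()/w.sum()])
    k=tri(red('top',185,140,30,25),red('scene',375,180,25,30)); print('catch',np.round(k[0],4),k[1])
    tp=lambda a,b:(int(156+a/3.846),int(138+(b-300)/2.94)); sc=lambda a,b:(int(286+(a-400)/3.077),int(130+(b-300)/3.06))
    a=tri(bright('top',*tp(90,565)),bright('scene',*sc(556,364)));b=tri(bright('top',*tp(322,537)),bright('scene',*sc(460,464)))
    print('screws',np.round(a[0],4),a[1],np.round(b[0],4),b[1])
    mid=(a[0]+b[0])/2; d=k[0]-mid; print('yaw from axis',np.arctan2(d[1],d[0]),'len',np.hypot(*d[:2])); e=a[0]-b[0]; print('yaw screws',np.arctan2(-e[0],e[1]),np.hypot(*e[:2]))
    # lip edge and far corners in scene (z=.080), frame corners
    for nm,n,p,z in[('lip+y','scene',sc(612,375),.080),('lip-y','scene',sc(500,500),.080),('plate-x+y','scene',sc(542,345),.08),('plate-x-y','scene',sc(422,467),.08),('case -x-y bot','scene',sc(420,532),0),
      ('top far+y','top',tp(37,355),.079),('top far-y','top',tp(308,322),.079),('top near-y','top',tp(360,567),.08),('top near+y','top',tp(73,597),.08)]: print(nm,np.round(at_z(n,p,z),4))
E
python3 fit.py
```

```text
panel [ 0.4823 -0.1609  0.2692] 280.7098039215686 [3529, 3827]
top red 81 192 206 150 156
scene red 85 378 390 188 201
catch [0.6498 0.2301 0.086 ] 4.0713457460168116e-05
screws [0.4486 0.279  0.0946] 0.004983891644704713 [0.4718 0.1211 0.0854] 0.0004674949717017846
yaw from axis 0.15724704819766347 len 0.1920212185526209
yaw screws 0.14573189310051193 0.15958044080615913
lip+y [0.4908 0.3048 0.08  ]
lip-y [0.5231 0.1151 0.08  ]
plate-x+y [0.4186 0.2948 0.08  ]
plate-x-y [0.4485 0.0996 0.08  ]
case -x-y bot [0.4487 0.0969 0.    ]
top far+y [0.6439 0.324  0.079 ]
top far-y [0.674  0.1313 0.079 ]
top near-y [0.4456 0.0948 0.08  ]
top near+y [0.4177 0.2927 0.08  ]
```

>>> {"name": "send_rows", "arguments": {"commands": [{"delta_pos": [4.1, -4.3, 0]}, {"delta_pos": [4.1, -4.3, 0]}, {"delta_pos": [4.1, -4.3, 0]}, {"delta_pos": [4.1, -4.3, 0]}, {"delta_pos": [4.1, -4.3, 0]}, {"delta_pos": [4.1, -4.3, 0], "yaw": -0.17}, {"delta_pos": [4.1, -4.3, 0], "yaw": -0.17}, {"delta_pos": [0.3, -5.8, 0], "yaw": -0.17}, {"delta_pos": [0.3, -5.8, 0], "yaw": -0.17}, {"delta_pos": [0.3, -5.8, 0], "yaw": -0.17}], "grip": -1, "force": 20}}

```text
validation failed for argument at $.co...
```

```bash
python3 - <<'E'
from h import *
s()
E
```

```text
t 0.1 tcp [0.1735 0.5998 0.2304] F [-0.2 -0.3 -0.6] M [-0.03 -0.    0.04] gap 1.002 zax [-0.001 -0.002 -1.   ] yax [ 0.278  0.961 -0.002]
```

Both fields seem to be required in every row.

>>> {"name": "send_rows", "arguments": {"commands": [{"delta_pos": [4.1, -4.3, 0], "yaw": 0}, {"delta_pos": [4.1, -4.3, 0], "yaw": 0}, {"delta_pos": [4.1, -4.3, 0], "yaw": 0}, {"delta_pos": [4.1, -4.3, 0], "yaw": 0}, {"delta_pos": [4.1, -4.3, 0], "yaw": 0}, {"delta_pos": [4.1, -4.3, 0], "yaw": -0.17}, {"delta_pos": [4.1, -4.3, 0], "yaw": -0.17}, {"delta_pos": [0.3, -5.8, 0], "yaw": -0.17}, {"delta_pos": [0.3, -5.8, 0], "yaw": -0.17}, {"delta_pos": [0.3, -5.8, 0], "yaw": -0.17}], "grip": -1, "force": 20}}

```text
t: 1.35
tcp_pos: [0.4763, 0.1125, 0.2269]
tool_rot: [0.544, 0.839, -0.0, -0.0]
force: [0.5, 0.5, -0.2]
finger_gap: 1.001
```

>>> {"name": "send_rows", "arguments": {"commands": [{"delta_pos": [0.1, -5.4, 0], "yaw": -0.05}, {"delta_pos": [0.1, -5.4, 0], "yaw": -0.05}, {"delta_pos": [0.1, -5.4, 0], "yaw": -0.05}, {"delta_pos": [0.1, -5.4, 0], "yaw": 0}, {"delta_pos": [0.1, -5.4, 0], "yaw": 0}, {"delta_pos": [0, 0, 0], "yaw": 0}]}}

```text
t: 2.1
tcp_pos: [0.4802, -0.1705, 0.2258]
tool_rot: [0.61, 0.792, -0.0, -0.0]
force: [0.7, 0.2, -0.2]
finger_gap: 1.0
```

```bash
cat >> h.py <<'E'
def wcam():
    m=manip.sense(); im=manip.snapshot('wrist'); return m,im
def wproj(m,P):
    c=manip.get_calibration('wrist'); M=np.array(c['mount']); r=R.from_quat(m['tool_rot'])
    t=r.inv().apply(np.asarray(P)-m['tcp_pos']); p=np.linalg.inv(M)@np.append(t,1); p=p[:3]
    th=np.arctan2(np.hypot(p[0],p[1]),p[2]); k=np.array(p[:2])/max(np.hypot(p[0],p[1]),1e-9)
    return np.array([c['cx'],c['cy']])+k*th*c['fx']
E
python3 - <<'E'
from h import *
s()
m,im=wcam(); cv2.imwrite('pics/w1.png',im)
p=(.4823,-.1609,.2692); c,sn=np.cos(p[2]),np.sin(p[2])
W=lambda v:np.array([p[0]+c*v[0]-sn*v[1],p[1]+sn*v[0]+c*v[1],v[2]])
for q in [(-.081,-.095,0),(-.081,.095,0),(.065,.095,.012),(.065,-.095,.012)]: cv2.circle(im,tuple(int(a) for a in wproj(m,W(q))),3,(255,0,255),1)
for q in [(-.007,-.045,.049),(-.007,.045,.049),(.007,.045,.049),(.007,-.045,.049)]: cv2.circle(im,tuple(int(a) for a in wproj(m,W(q))),3,(0,255,0),1)
cv2.imwrite('pics/w1b.png',cv2.convertScaleAbs(im,alpha=1.4))
E
```

```text
t 2.1 tcp [ 0.4802 -0.1705  0.2258] F [ 0.7  0.2 -0.2] M [ 0.04 -0.   -0.01] gap 1.0 zax [-0.001 -0.    -1.   ] yax [ 0.967  0.255 -0.001]
```

View pics/w1b.png

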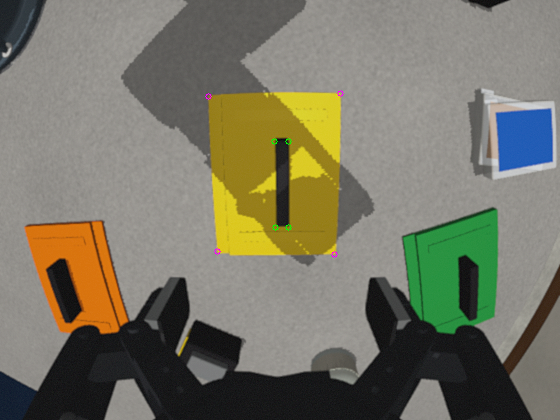

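>>> {"name": "send_rows", "arguments": {"commands": [{"delta_pos": [0.1, 0.5, -5], "yaw": 0.01}, {"delta_pos": [0.1, 0.5, -5], "yaw": 0}, {"delta_pos": [0, 0, -5], "yaw": 0}, {"delta_pos": [0, 0, -4], "yaw": 0}, {"delta_pos": [0, 0, 0], "yaw": 0}]}}

```text
t: 2.78
tcp_pos: [0.4811, -0.1511, 0.0321]
tool_rot: [0.603, 0.798, 0.001, -0.001]
force: [0.5, 1.0, -0.4]
finger_gap: 0.998
```

>>> {"name": "send_rows", "arguments": {"commands": [{"delta_pos": [0.1, -1, -0.6], "yaw": 0}, {"delta_pos": [0, 0, 0], "yaw": 0}, {"delta_pos": [0, 0, 0], "yaw": 0}]}}

```text
t: 3.15
tcp_pos: [0.4845, -0.1616, 0.0295]
tool_rot: [0.602, 0.798, 0.001, 0.002]
force: [-0.6, -0.2, 0.6]
finger_gap: 0.998
```

>>> {"name": "send_rows", "arguments": {"commands": [{"delta_pos": [-0.2, 0, -0.5], "yaw": 0}, {"delta_pos": [0, 0, 0], "yaw": 0}]}}

```text
t: 3.4
tcp_pos: [0.4832, -0.1622, 0.0259]
tool_rot: [0.602, 0.798, 0.001, 0.004]
force: [1.0, 0.2, 0.8]
finger_gap: 1.002
```

>>> {"name": "send_rows", "arguments": {"commands": [{"delta_pos": [0, 0, 0], "yaw": 0}, {"delta_pos": [0, 0, 0], "yaw": 0}, {"delta_pos": [0, 0, 0], "yaw": 0}, {"delta_pos": [0, 0, 0], "yaw": 0}, {"delta_pos": [0, 0, 0], "yaw": 0}, {"delta_pos": [0, 0, 0], "yaw": 0}], "grip": 1, "force": 30}}

```text
t: 4.15
tcp_pos: [0.4833, -0.1622, 0.0261]
tool_rot: [0.603, 0.798, 0.001, 0.004]
force: [0.5, 1.0, 0.3]
finger_gap: 0.156
```

>>> {"name": "send_rows", "arguments": {"commands": [{"delta_pos": [0, 0, 2], "yaw": 0}, {"delta_pos": [0, 0, 4], "yaw": 0}, {"delta_pos": [0, 0, 5], "yaw": 0}, {"delta_pos": [0.7, 1, 5], "yaw": 0}, {"delta_pos": [2, 4, 2], "yaw": -0.04}, {"delta_pos": [2, 4, 0], "yaw": -0.04}, {"delta_pos": [2, 4, 0], "yaw": -0.04}, {"delta_pos": [1, 4, 0], "yaw": 0}, {"delta_pos": [0, 0, 0], "yaw": 0}, {"delta_pos": [0, 0, 0], "yaw": 0}]}}

```text
t: 5.4
tcp_pos: [0.5567, 0.014, 0.2067]
tool_rot: [0.651, 0.759, 0.0, -0.001]
force: [-0.2, -0.7, -2.8]
finger_gap: 0.152
```

```bash
cat > see.py <<'E'
from h import *
import sys
# case frame pts -> world
def C(u,v,yaw):
    c,sn=np.cos(yaw),np.sin(yaw); return lambda p: np.array([c*(u+p[0])-sn*(v+p[1]), sn*(u+p[0])+c*(v+p[1]), p[2]])
def draw(im,f,pr):
    # relative to lip edge at floor (frame coords): z absolute
    for a,b in [((0,-.1,.08),(0,.1,.08)),((.138,-.1,.079),(.138,.1,.079)),((.133,-.02,.079),(.133,.02,.079)),((-.085,-.1,.06),(.155,-.1,.06)),((-.085,.1,.06),(.155,.1,.06)),((-.085,-.1,.06),(-.085,.1,.06)),((.155,-.1,.06),(.155,.1,.06)),((0,-.1,.066),(0,.1,.066))]:
        L=[tuple(int(round(k)) for k in pr(f(np.array(a)+(np.array(b)-a)*t))) for t in np.linspace(0,1,15)]
        for i in range(14): cv2.line(im,L[i],L[i+1],(255,0,255),1)
E
python3 - <<'E'
from see import *
s()
m,im=wcam(); cv2.imwrite('pics/w2.png',im); np.save('w2.npy',np.r_[m['tcp_pos'],m['tool_rot']])
im=cv2.convertScaleAbs(im,alpha=1.5)
draw(im,C(.536,.1275,.153),lambda P:wproj(m,P))
cv2.imwrite('pics/w2b.png',cv2.resize(im,(800,600),interpolation=cv2.INTER_CUBIC))
E
```

```text
t 5.4 tcp [0.5567 0.014  0.2067] F [-0.2 -0.7 -2.8] M [0.02 0.02 0.01] gap 0.152 zax [-0.002  0.002 -1.   ] yax [ 0.988  0.152 -0.002]
```

View pics/w2b.png

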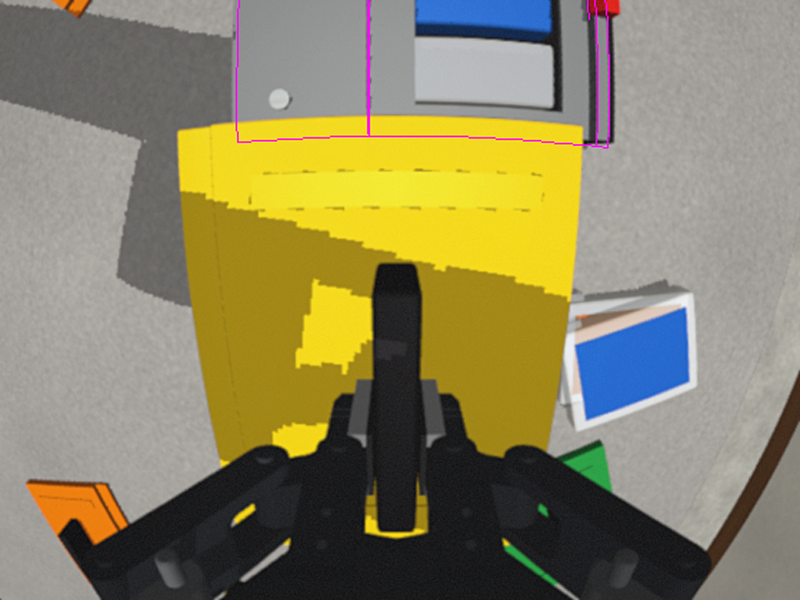

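```bash
python3 - <<'E'
from see import *
d=np.load('w2.npy'); m={'tcp_pos':d[:3],'tool_rot':d[3:]}
im=cv2.cvtColor(cv2.imread('pics/w2.png'),cv2.COLOR_BGR2GRAY).astype(float)
g=np.abs(np.gradient(cv2.GaussianBlur(im,(3,3),0)[2:80].mean(0)))
print([(i,round(g[i],1)) for i in range(150,440) if g[i]>3])
print(np.round(im[4:75,245:275].mean(0)).astype(int))
f=C(.536,.1275,.153)
for n,p in dict(lip=(0,-.06,.08),lipf=(0,-.06,.066),wallin=(.138,-.06,.079),case=(-.085,-.06,.06),far=(.155,-.06,.06),c1=(.133,-.02,.079),c2=(.1405,-.02,.092)).items(): print(n,wproj(m,f(p)).round(1))
h=cv2.cvtColor(cv2.imread('pics/w2.png'),cv2.COLOR_BGR2HSV)[:60,380:460]; k=cv2.inRange(h,(0,150,60),(8,255,255)); v,u=np.nonzero(k); print(u.min()+380,u.max()+380,v.max(),[ (r,(u[v==r].min()+380,u[v==r].max()+380)) for r in range(0,v.max()+1,3)])
E
```

```text
[(161, np.float64(3.7)), (162, np.float64(4.3)), (255, np.float64(9.4)), (256, np.float64(12.0)), (257, np.float64(3.3)), (258, np.float64(8.3)), (259, np.float64(11.1)), (260, np.float64(6.3)), (384, np.float64(4.6)), (385, np.float64(10.3)), (386, np.float64(17.5)), (387, np.float64(19.5)), (388, np.float64(12.6)), (390, np.float64(5.1)), (391, np.float64(11.7)), (392, np.float64(18.3)), (393, np.float64(19.4)), (394, np.float64(12.0)), (395, np.float64(3.5)), (410, np.float64(8.1)), (411, np.float64(15.5)), (412, np.float64(16.0)), (413, np.float64(8.8)), (415, np.float64(5.1)), (416, np.float64(13.2)), (417, np.float64(16.9)), (418, np.float64(11.2)), (419, np.float64(3.2)), (424, np.float64(9.1)), (425, np.float64(17.5)), (426, np.float64(17.4)), (427, np.float64(4.4)), (428, np.float64(13.7)), (429, np.float64(23.8)), (430, np.float64(19.6)), (431, np.float64(8.8))]
[102 102 102 102 102 102 102 102 102 103 100  83  67  75  91 101 103 102
 102 102 102 102 102 102 102 102 102 102 102 102]
lip [257.2  46.2]
lipf [258.2  49.4]
wallin [417.9  56.4]
case [165.4  56.9]
far [426.   61.7]
c1 [411.7  13.3]
c2 [425.4  10.9]
412 433 9 [(0, (np.int64(412), np.int64(432))), (3, (np.int64(412), np.int64(433))), (6, (np.int64(412), np.int64(433))), (9, (np.int64(413), np.int64(432)))]
```

```bash
python3 - <<'E'
from see import *
d=np.load('w2.npy'); m={'tcp_pos':d[:3],'tool_rot':d[3:]}
yw=.153; c,sn=np.cos(yw),np.sin(yw)
for n,p in dict(tong=(-.081,.095,.006),step=(-.065,.095,.012),far=(.065,.095,.012),ribm=(-.007,.045,.049),ribp=(.007,.045,.049)).items():
    P=d[:3]+[c*p[0]-sn*p[1],sn*p[0]+c*p[1],p[2]-.026]; print(n,(wproj(m,P)/.7).round(1))
E
```

```text
tong [177.6 137.4]
step [210.  132.2]
far [581.9 132.1]
ribm [369.8 298.5]
ribp [421.4 298.5]
```

>>> {"name": "send_rows", "arguments": {"commands": [{"delta_pos": [1, 3, 0], "yaw": 0}, {"delta_pos": [1, 5, 0], "yaw": 0}, {"delta_pos": [1, 5, 0], "yaw": 0}, {"delta_pos": [1, 5, 0], "yaw": 0}, {"delta_pos": [0.2, 2, 0], "yaw": 0}, {"delta_pos": [0, 0, 0], "yaw": 0}, {"delta_pos": [0, 0, 0], "yaw": 0}]}}

```text
t: 6.32
tcp_pos: [0.5986, 0.2075, 0.2043]
tool_rot: [0.657, 0.754, -0.003, -0.002]
force: [0.5, -0.3, -2.5]
finger_gap: 0.157
```

>>> {"name": "send_rows", "arguments": {"commands": [{"delta_pos": [0, 1.3, -3], "yaw": 0.015}, {"delta_pos": [0, 0, -3], "yaw": 0}, {"delta_pos": [0, 0, 0], "yaw": 0}, {"delta_pos": [0, 0, 0], "yaw": 0}]}}

```text
t: 6.82
tcp_pos: [0.6001, 0.2133, 0.1451]
tool_rot: [0.655, 0.756, -0.003, -0.001]
force: [1.0, 0.1, -2.7]
finger_gap: 0.155
```

```bash
cat > cf.py <<'E'
from h import *
m=manip.sense(); p=m['tcp_pos']; c,sn=np.cos(.153),np.sin(.153)
s(); print('u rel lip',round((c*p[0]+sn*p[1]-.536)*1e3,1),'v',round((-sn*p[0]+c*p[1])*1e3,1),'z',round(p[2]*1e3,1))
E
python3 cf.py
```

```text
t 6.83 tcp [0.6001 0.2133 0.1451] F [ 1.   0.1 -2.7] M [-0.06 -0.02 -0.05] gap 0.155 zax [-0.006 -0.004 -1.   ] yax [ 0.99   0.143 -0.006]
u rel lip 89.6 v 119.3 z 145.1
```

>>> {"name": "send_rows", "arguments": {"commands": [{"delta_pos": [-0.1, 0.9, 0], "yaw": 0.01}, {"delta_pos": [0, 0, -1], "yaw": 0}, {"delta_pos": [0, 0, -0.8], "yaw": 0}, {"delta_pos": [0, 0, 0], "yaw": 0}, {"delta_pos": [0, 0, 0], "yaw": 0}]}}

```text
t: 7.45
tcp_pos: [0.6006, 0.2226, 0.1289]
tool_rot: [0.651, 0.759, -0.001, 0.001]
force: [0.0, -0.5, -3.3]
finger_gap: 0.16
```

```bash
python3 cf.py
```

```text
t 7.45 tcp [0.6006 0.2226 0.1289] F [ 0.  -0.5 -3.3] M [-0.01 -0.05 -0.01] gap 0.16 zax [-0.001 -0.003 -1.   ] yax [ 0.988  0.153 -0.001]
u rel lip 91.5 v 128.5 z 128.9
```

>>> {"name": "send_rows", "arguments": {"commands": [{"delta_pos": [-0.2, 0, -0.5], "yaw": 0}, {"delta_pos": [0, 0, -0.4], "yaw": 0}, {"delta_pos": [0, 0, -0.2], "yaw": 0}, {"delta_pos": [0, 0, 0], "yaw": 0}], "force": 20}}

```text
t: 7.95
tcp_pos: [0.5989, 0.2227, 0.1184]
tool_rot: [0.651, 0.759, -0.001, 0.001]
force: [-1.0, -0.5, 0.1]
finger_gap: 0.158
```

```bash
python3 cf.py
```

```text
t 7.95 tcp [0.5989 0.2227 0.1184] F [-1.  -0.5  0.1] M [-0.06  0.12  0.01] gap 0.158 zax [ 0.001 -0.003 -1.   ] yax [0.988 0.153 0.   ]
u rel lip 89.8 v 128.9 z 118.4
```

>>> {"name": "send_rows", "arguments": {"commands": [{"delta_pos": [0, 0, -0.15], "yaw": 0}, {"delta_pos": [0, 0, -0.15], "yaw": 0}, {"delta_pos": [0, 0, 0], "yaw": 0}]}}

```text
t: 8.32
tcp_pos: [0.6004, 0.2229, 0.1182]
tool_rot: [0.651, 0.759, 0.001, 0.003]
force: [-1.8, -0.1, 0.4]
finger_gap: 0.157
```

```bash
python3 cf.py
```

```text
t 8.32 tcp [0.6004 0.2229 0.1182] F [-1.8 -0.1  0.4] M [-0.12  0.25 -0.02] gap 0.157 zax [ 0.005 -0.002 -1.   ] yax [0.988 0.153 0.005]
u rel lip 91.3 v 128.8 z 118.2
```

>>> {"name": "send_rows", "arguments": {"commands": [{"delta_pos": [0, 0, -0.5], "yaw": 0}, {"delta_pos": [0, 0, -0.5], "yaw": 0}, {"delta_pos": [0, 0, -0.5], "yaw": 0}]}}

```text
t: 8.7
tcp_pos: [0.6064, 0.2239, 0.114]
tool_rot: [0.651, 0.759, 0.008, 0.009]
force: [-14.2, -2.9, 27.3]
finger_gap: 0.158
```

```bash
python3 cf.py
```

```text
t 8.7 tcp [0.6064 0.2239 0.114 ] F [-14.2  -2.9  27.3] M [-0.39  1.15 -0.08] gap 0.158 zax [ 0.023  0.    -1.   ] yax [0.988 0.153 0.023]
u rel lip 97.5 v 128.9 z 114.0
```

>>> {"name": "send_rows", "arguments": {"commands": [{"delta_pos": [-0.3, 0, -0.3], "yaw": 0}, {"delta_pos": [-0.3, 0, -0.35], "yaw": 0}, {"delta_pos": [-0.3, 0, -0.35], "yaw": 0}, {"delta_pos": [-0.3, 0, -0.35], "yaw": 0}]}}

```text
t: 9.2
tcp_pos: [0.6025, 0.2234, 0.1139]
tool_rot: [0.65, 0.759, 0.016, 0.018]
force: [-3.6, -2.9, 13.7]
finger_gap: 0.155
```

```bash
python3 cf.py
```

```text
t 9.2 tcp [0.6025 0.2234 0.1139] F [-3.6 -2.9 13.7] M [-0.29 -0.18 -0.1 ] gap 0.155 zax [ 0.048  0.001 -0.999] yax [0.987 0.154 0.047]
u rel lip 93.5 v 129.0 z 113.9
```

>>> {"name": "send_rows", "arguments": {"commands": [{"delta_pos": [-0.3, 0, -0.4], "yaw": 0}, {"delta_pos": [-0.3, 0, -0.4], "yaw": 0}, {"delta_pos": [-0.3, 0, -0.4], "yaw": 0}, {"delta_pos": [-0.3, 0, -0.4], "yaw": 0}]}}

```text
t: 9.7
tcp_pos: [0.6022, 0.2235, 0.112]
tool_rot: [0.65, 0.759, 0.028, 0.03]
force: [-3.9, -1.6, 14.2]
finger_gap: 0.157
```

```bash
cat >> cf.py <<'E'
th=np.arcsin(R.from_quat(m['tool_rot']).apply([0,1,0])[2]); u=(c*p[0]+sn*p[1]-.536)*1e3
for n,a in dict(tongue=(-81,-26),far=(65,-26)).items(): print(n,'u',round(u+a[0]*np.cos(th)-a[1]*np.sin(th),1),'z',round(p[2]*1e3+a[0]*np.sin(th)+a[1]*np.cos(th),1),'tilt',round(th,3))
E
python3 cf.py
```

```text
t 9.7 tcp [0.6022 0.2235 0.112 ] F [-3.9 -1.6 14.2] M [-0.32 -0.34 -0.08] gap 0.157 zax [ 0.081  0.003 -0.997] yax [0.985 0.154 0.081]
u rel lip 93.2 v 129.1 z 112.0
tongue u 14.6 z 79.6 tilt 0.081
far u 160.1 z 91.3 tilt 0.081
```

>>> {"name": "send_rows", "arguments": {"commands": [{"delta_pos": [-0.4, 0, -0.4], "yaw": 0}, {"delta_pos": [-0.4, 0, -0.4], "yaw": 0}, {"delta_pos": [-0.4, 0, -0.4], "yaw": 0}, {"delta_pos": [-0.4, 0, -0.4], "yaw": 0}, {"delta_pos": [-0.4, 0, -0.4], "yaw": 0}]}}

```text
t: 10.32
tcp_pos: [0.599, 0.2232, 0.1097]
tool_rot: [0.649, 0.758, 0.044, 0.046]
force: [-3.1, -2.8, 13.2]
finger_gap: 0.154
```

```bash
python3 cf.py
```

```text
t 10.32 tcp [0.599  0.2232 0.1097] F [-3.1 -2.8 13.2] M [-0.39 -0.54 -0.18] gap 0.154 zax [ 0.128  0.007 -0.992] yax [0.98  0.153 0.127]
u rel lip 90.0 v 129.3 z 109.7
tongue u 12.9 z 73.6 tilt 0.127
far u 157.8 z 92.1 tilt 0.127
```

>>> {"name": "send_rows", "arguments": {"commands": [{"delta_pos": [-0.4, 0, -0.4], "yaw": 0}, {"delta_pos": [-0.4, 0, -0.4], "yaw": 0}, {"delta_pos": [-0.4, 0, -0.4], "yaw": 0}, {"delta_pos": [-0.4, 0, -0.4], "yaw": 0}, {"delta_pos": [-0.4, 0, -0.4], "yaw": 0}]}}

```text
t: 10.95
tcp_pos: [0.5979, 0.2229, 0.1075]
tool_rot: [0.648, 0.756, 0.063, 0.064]
force: [-1.6, -5.3, 15.5]
finger_gap: 0.156
```

```bash
python3 cf.py
```

```text
t 10.95 tcp [0.5979 0.2229 0.1075] F [-1.6 -5.3 15.5] M [-0.36 -0.45 -0.25] gap 0.156 zax [ 0.178  0.011 -0.984] yax [0.972 0.151 0.178]
u rel lip 88.9 v 129.2 z 107.5
tongue u 13.8 z 67.5 tilt 0.179
far u 157.5 z 93.5 tilt 0.179
```

>>> {"name": "send_rows", "arguments": {"commands": [{"delta_pos": [-0.4, 0, -0.4], "yaw": 0}, {"delta_pos": [-0.4, 0, -0.4], "yaw": 0}, {"delta_pos": [-0.3, 0, 0], "yaw": 0}]}}

```text
t: 11.32
tcp_pos: [0.5961, 0.2226, 0.1085]
tool_rot: [0.649, 0.754, 0.071, 0.072]
force: [0.8, -0.4, -2.1]
finger_gap: 0.159
```

```bash
python3 cf.py
```

```text
t 11.32 tcp [0.5961 0.2226 0.1085] F [ 0.8 -0.4 -2.1] M [-0.01  0.2   0.02] gap 0.159 zax [ 0.202  0.014 -0.979] yax [0.968 0.149 0.202]
u rel lip 87.1 v 129.1 z 108.5
tongue u 13.0 z 66.7 tilt 0.203
far u 156.0 z 96.2 tilt 0.203
```

>>> {"name": "send_rows", "arguments": {"commands": [{"delta_pos": [-0.3, -0.05, 0], "yaw": 0}, {"delta_pos": [-0.3, -0.05, 0], "yaw": 0}, {"delta_pos": [-0.3, -0.05, 0], "yaw": 0}, {"delta_pos": [0, 0, 0], "yaw": 0}]}}

```text
t: 11.82
tcp_pos: [0.5876, 0.2214, 0.1077]
tool_rot: [0.649, 0.754, 0.072, 0.073]
force: [1.0, -0.0, 0.8]
finger_gap: 0.159
```

```bash
python3 cf.py
```

```text
t 11.82 tcp [0.5876 0.2214 0.1077] F [ 1.  -0.   0.8] M [ 0.18  0.29 -0.05] gap 0.159 zax [ 0.203  0.015 -0.979] yax [0.968 0.147 0.203]
u rel lip 78.5 v 129.3 z 107.7
tongue u 4.5 z 65.8 tilt 0.205
far u 147.4 z 95.5 tilt 0.205
```

>>> {"name": "send_rows", "arguments": {"commands": [{"delta_pos": [-0.3, -0.05, 0], "yaw": 0}, {"delta_pos": [-0.3, -0.05, 0], "yaw": 0}, {"delta_pos": [-0.3, -0.05, 0], "yaw": 0}, {"delta_pos": [0, 0, 0], "yaw": 0}]}}

```text
t: 12.32
tcp_pos: [0.5786, 0.22, 0.1079]
tool_rot: [0.649, 0.754, 0.073, 0.073]
force: [1.2, 0.0, 0.9]
finger_gap: 0.157
```

```bash
python3 cf.py; python3 - <<'E'
from h import *
im=manip.snapshot('scene'); cv2.imwrite('pics/s3.png',cv2.resize(cv2.convertScaleAbs(im[90:250,250:460],alpha=1.5),(786,600),interpolation=cv2.INTER_CUBIC))
E
```

```text
t 12.32 tcp [0.5786 0.22   0.1079] F [1.2 0.  0.9] M [ 0.15  0.09 -0.07] gap 0.157 zax [ 0.205  0.015 -0.979] yax [0.968 0.147 0.205]
u rel lip 69.4 v 129.3 z 107.9
tongue u -4.6 z 65.9 tilt 0.206
far u 138.3 z 95.7 tilt 0.206
```

View pics/s3.png

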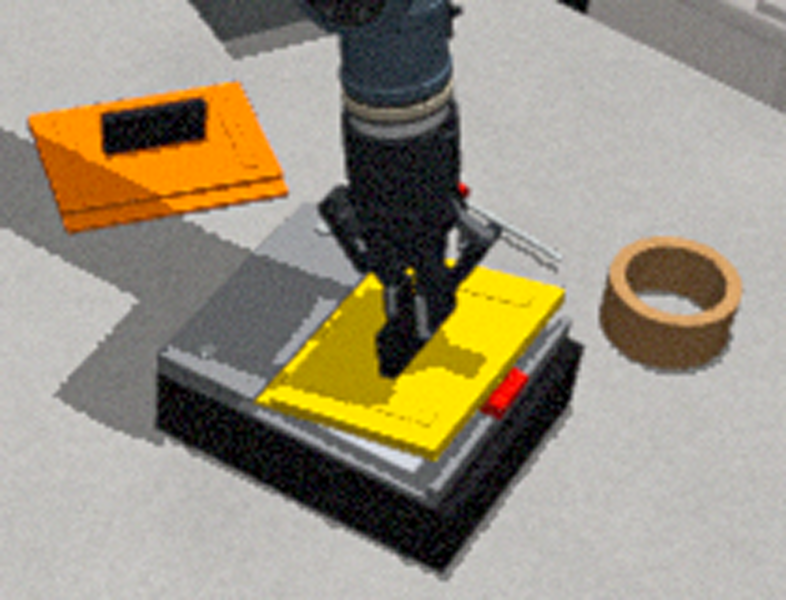

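The scene crop shows the panel tilted, with its tongue at the lip line (about 265,400 to 380,270) and its far edge above the red catch (505,390). I'll keep sliding it towards the back wall.

>>> {"name": "send_rows", "arguments": {"commands": [{"delta_pos": [-0.3, -0.05, 0], "yaw": 0}, {"delta_pos": [-0.3, -0.05, 0], "yaw": 0}, {"delta_pos": [-0.15, -0.02, 0], "yaw": 0}, {"delta_pos": [0, 0, 0], "yaw": 0}]}}

```text
t: 12.88
tcp_pos: [0.5718, 0.219, 0.1082]
tool_rot: [0.649, 0.754, 0.074, 0.074]
force: [2.0, 1.4, -0.6]
finger_gap: 0.154
```

```bash
python3 cf.py
```

```text
t 12.88 tcp [0.5718 0.219  0.1082] F [ 2.   1.4 -0.6] M [ 0.24 -0.1   0.03] gap 0.154 zax [ 0.207  0.016 -0.978] yax [0.967 0.147 0.207]
u rel lip 62.5 v 129.3 z 108.2
tongue u -11.3 z 66.0 tilt 0.209
far u 131.5 z 96.3 tilt 0.209
```

>>> {"name": "send_rows", "arguments": {"commands": [{"delta_pos": [-0.15, -0.02, 0], "yaw": 0}, {"delta_pos": [-0.15, -0.02, 0], "yaw": 0}]}}

```text
t: 13.12
tcp_pos: [0.571, 0.2192, 0.1089]
tool_rot: [0.648, 0.754, 0.076, 0.076]
force: [5.1, 1.3, -2.9]
finger_gap: 0.154
```

```bash
python3 cf.py
```

```text
t 13.12 tcp [0.571  0.2192 0.1089] F [ 5.1  1.3 -2.9] M [ 0.48 -0.65  0.18] gap 0.154 zax [ 0.213  0.017 -0.977] yax [0.966 0.148 0.213]
u rel lip 61.8 v 129.6 z 108.9
tongue u -11.9 z 66.3 tilt 0.214
far u 130.8 z 97.3 tilt 0.214
```

>>> {"name": "send_rows", "arguments": {"commands": [{"delta_pos": [0.1, 0, -0.4], "yaw": 0}, {"delta_pos": [0.2, 0.02, -0.4], "yaw": 0}, {"delta_pos": [0.2, 0.02, -0.4], "yaw": 0}]}}

```text
t: 13.5
tcp_pos: [0.5759, 0.2198, 0.1017]
tool_rot: [0.648, 0.754, 0.076, 0.076]
force: [-1.8, 0.7, 21.1]
finger_gap: 0.156
```

```bash
python3 cf.py
```

```text
t 13.5 tcp [0.5759 0.2198 0.1017] F [-1.8  0.7 21.1] M [-0.11  1.48  0.04] gap 0.156 zax [ 0.212  0.016 -0.977] yax [0.966 0.148 0.212]
u rel lip 66.6 v 129.5 z 101.7
tongue u -7.0 z 59.1 tilt 0.214
far u 135.7 z 90.1 tilt 0.214
```

>>> {"name": "send_rows", "arguments": {"commands": [{"delta_pos": [0, 0, 0], "yaw": 0}]}}

```text
t: 13.62
tcp_pos: [0.5748, 0.2196, 0.1033]
tool_rot: [0.648, 0.754, 0.075, 0.075]
force: [-1.9, 0.3, 12.5]
finger_gap: 0.159
```

```bash
python3 cf.py; python3 - <<'E'
from h import *
im=manip.snapshot('scene'); cv2.imwrite('pics/s4.png',cv2.resize(cv2.convertScaleAbs(im[120:240,280:437],alpha=1.5),(785,600),interpolation=cv2.INTER_CUBIC))
E
```

```text
t 13.62 tcp [0.5748 0.2196 0.1033] F [-1.9  0.3 12.5] M [-0.1   0.96 -0.05] gap 0.159 zax [ 0.21   0.016 -0.978] yax [0.966 0.149 0.21 ]
u rel lip 65.6 v 129.5 z 103.3
tongue u -8.1 z 60.9 tilt 0.212
far u 134.6 z 91.6 tilt 0.212
```

View pics/s4.png

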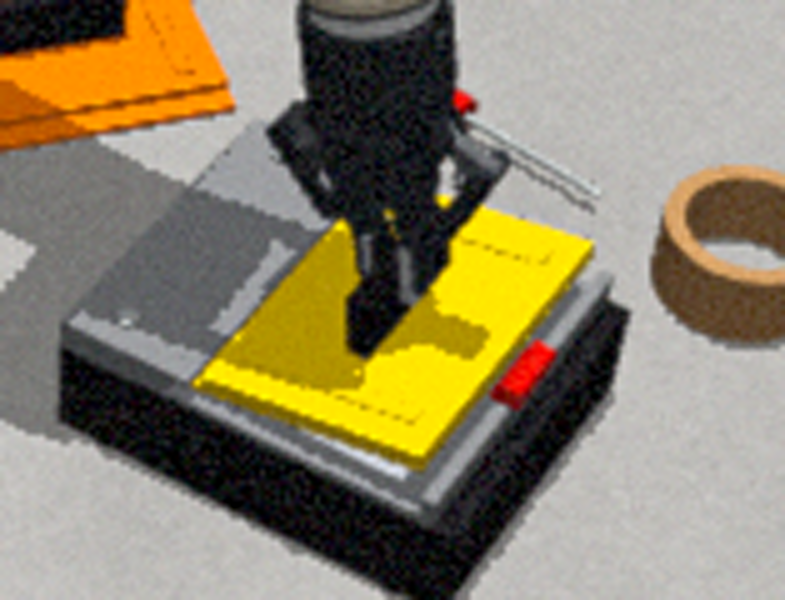

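>>> {"name": "send_rows", "arguments": {"commands": [{"delta_pos": [0.1, 0.02, -0.4], "yaw": 0}, {"delta_pos": [0.1, 0.02, -0.4], "yaw": 0}, {"delta_pos": [0.1, 0.02, -0.4], "yaw": 0}]}}

```text
t: 14.05
tcp_pos: [0.5765, 0.2199, 0.1005]
tool_rot: [0.648, 0.754, 0.074, 0.075]
force: [-2.8, -1.2, 22.1]
finger_gap: 0.157
```

```bash
python3 cf.py
```

```text
t 14.05 tcp [0.5765 0.2199 0.1005] F [-2.8 -1.2 22.1] M [-0.21  1.79 -0.03] gap 0.157 zax [ 0.209  0.014 -0.978] yax [0.966 0.149 0.209]
u rel lip 67.3 v 129.5 z 100.5
tongue u -6.4 z 58.1 tilt 0.211
far u 136.3 z 88.7 tilt 0.211
```

>>> {"name": "send_rows", "arguments": {"commands": [{"delta_pos": [0, 0, 0.1], "yaw": 0}, {"delta_pos": [0, 0, 0], "yaw": 0}, {"delta_pos": [0, 0, 0], "yaw": 0}], "grip": 0.6}}

```text
t: 14.42
tcp_pos: [0.5748, 0.2194, 0.102]
tool_rot: [0.648, 0.755, 0.073, 0.075]
force: [1.0, 1.1, 2.0]
finger_gap: 0.198
```

```bash
python3 cf.py
```

```text
t 14.43 tcp [0.5748 0.2194 0.102 ] F [1.  1.1 2. ] M [ 0.08 -0.18 -0.02] gap 0.198 zax [ 0.207  0.013 -0.978] yax [0.967 0.15  0.206]
u rel lip 65.5 v 129.3 z 102.0
tongue u -8.4 z 59.9 tilt 0.208
far u 134.5 z 90.0 tilt 0.208
```

>>> {"name": "send_rows", "arguments": {"commands": [{"delta_pos": [0, 0, 0], "yaw": 0}, {"delta_pos": [0, 0, 0], "yaw": 0}, {"delta_pos": [0, 0, 0], "yaw": 0}], "grip": 0.5}}

```text
t: 14.8
tcp_pos: [0.5729, 0.219, 0.1001]
tool_rot: [0.648, 0.755, 0.071, 0.073]
force: [1.6, 0.4, 1.6]
finger_gap: 0.25
```

```bash
python3 cf.py; python3 - <<'E'
from h import *
im=manip.snapshot('scene'); cv2.imwrite('pics/s5.png',cv2.resize(cv2.convertScaleAbs(im[120:240,280:437],alpha=1.5),(785,600),interpolation=cv2.INTER_CUBIC))
E
```

```text
t 14.8 tcp [0.5729 0.219  0.1001] F [1.6 0.4 1.6] M [ 0.02 -0.14  0.02] gap 0.25 zax [ 0.202  0.012 -0.979] yax [0.968 0.15  0.201]
u rel lip 63.6 v 129.1 z 100.1
tongue u -10.5 z 58.4 tilt 0.203
far u 132.5 z 87.8 tilt 0.203
```

View pics/s5.png

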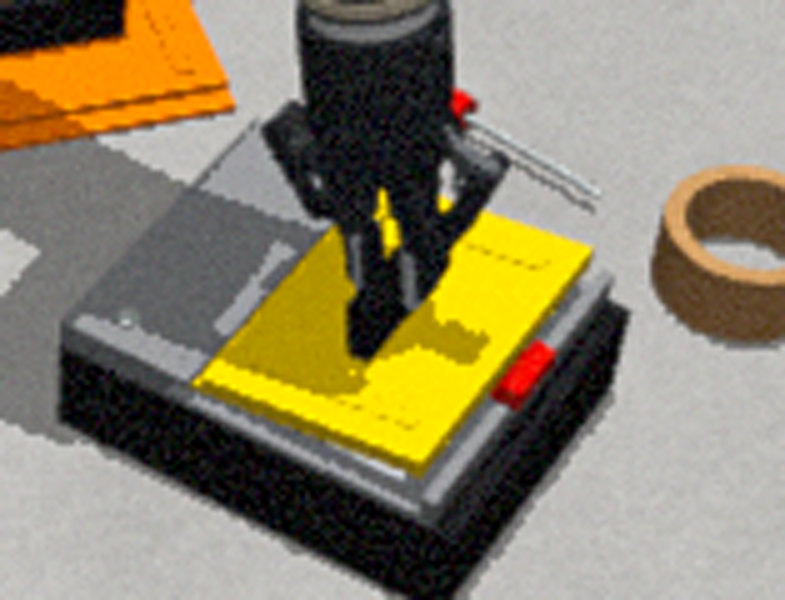

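>>> {"name": "send_rows", "arguments": {"commands": [{"delta_pos": [0, 0, 0.1], "yaw": 0}, {"delta_pos": [0, 0, 0.1], "yaw": 0}, {"delta_pos": [0, 0, 0], "yaw": 0}], "grip": 0.2}}

```text
t: 15.22
tcp_pos: [0.5714, 0.2187, 0.1014]
tool_rot: [0.648, 0.755, 0.069, 0.072]
force: [0.4, 0.1, -0.4]
finger_gap: 0.401
```

>>> {"name": "send_rows", "arguments": {"commands": [{"delta_pos": [0.5, 0.1, 2], "yaw": 0}, {"delta_pos": [1, 0.1, 3], "yaw": 0}, {"delta_pos": [0, 0, 1], "yaw": 0}, {"delta_pos": [0, 0, 0], "yaw": 0}], "grip": -0.2}}

```text
t: 15.72
tcp_pos: [0.584, 0.2203, 0.1611]
tool_rot: [0.648, 0.755, 0.067, 0.07]
force: [0.2, 0.5, 0.1]
finger_gap: 0.6
```

```bash
python3 cf.py; python3 - <<'E'
from h import *
im=manip.snapshot('scene'); cv2.imwrite('pics/s6.png',cv2.resize(cv2.convertScaleAbs(im[120:240,280:437],alpha=1.5),(785,600),interpolation=cv2.INTER_CUBIC))
E
```

```text
t 15.72 tcp [0.584  0.2203 0.1611] F [0.2 0.5 0.1] M [-0.02  0.07 -0.04] gap 0.6 zax [ 0.192  0.01  -0.981] yax [0.97  0.151 0.192]
u rel lip 74.8 v 128.7 z 161.1
tongue u 0.3 z 120.0 tilt 0.193
far u 143.6 z 148.1 tilt 0.193
```

View pics/s6.png

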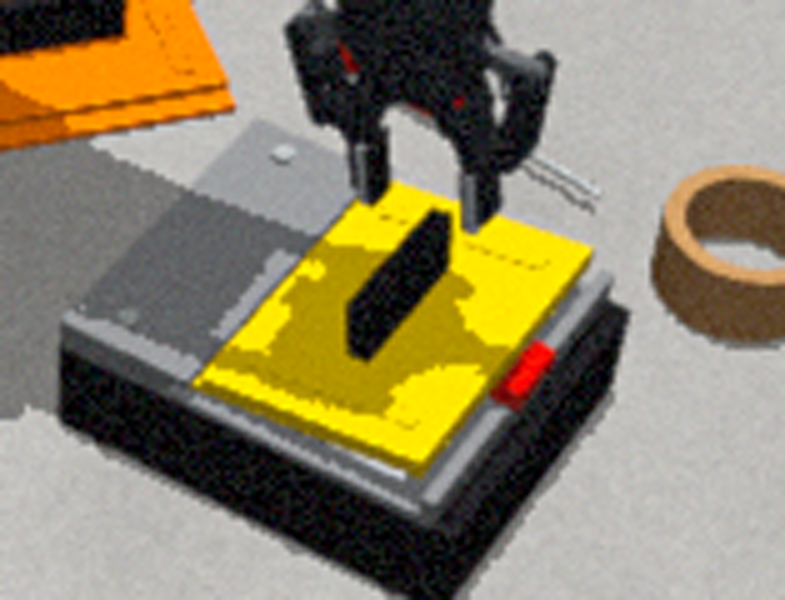

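>>> {"name": "send_rows", "arguments": {"commands": [{"delta_pos": [2, 0.3, 0], "yaw": 0}, {"delta_pos": [1.8, 0.3, 0], "yaw": 0}, {"delta_pos": [0, 0, 0], "yaw": 0}, {"delta_pos": [0, 0, 0], "yaw": 0}, {"delta_pos": [0, 0, -2], "yaw": 0}, {"delta_pos": [0, 0, -2], "yaw": 0}, {"delta_pos": [0, 0, 0], "yaw": 0}], "grip": 1}}

```text
t: 16.65
tcp_pos: [0.6131, 0.225, 0.113]
tool_rot: [0.648, 0.756, 0.06, 0.065]
force: [-0.3, 0.1, 0.4]
finger_gap: 0.002
```

```bash
python3 cf.py
```

```text
t 16.65 tcp [0.6131 0.225  0.113 ] F [-0.3  0.1  0.4] M [-0.02  0.08  0.01] gap 0.002 zax [ 0.175  0.007 -0.985] yax [0.973 0.152 0.174]
u rel lip 104.2 v 129.0 z 113.0
tongue u 29.0 z 73.3 tilt 0.175
far u 172.8 z 98.7 tilt 0.175
```

>>> {"name": "send_rows", "arguments": {"commands": [{"delta_pos": [1, 0.1, 0], "yaw": 0}, {"delta_pos": [0, 0, -0.8], "yaw": 0}, {"delta_pos": [0, 0, -0.6], "yaw": 0}, {"delta_pos": [0, 0, 0], "yaw": 0}]}}

```text
t: 17.15
tcp_pos: [0.6245, 0.2263, 0.1001]
tool_rot: [0.648, 0.756, 0.061, 0.065]
force: [0.3, -0.2, -0.6]
finger_gap: -0.003
```

```bash
python3 cf.py
```

```text
t 17.15 tcp [0.6245 0.2263 0.1001] F [ 0.3 -0.2 -0.6] M [-0.05  0.13 -0.04] gap -0.003 zax [ 0.178  0.007 -0.984] yax [0.972 0.152 0.177]
u rel lip 115.7 v 128.5 z 100.1
tongue u 40.6 z 60.2 tilt 0.178
far u 184.2 z 86.1 tilt 0.178
```

>>> {"name": "send_rows", "arguments": {"commands": [{"delta_pos": [0, 0, -0.5], "yaw": 0}, {"delta_pos": [0, 0, -0.4], "yaw": 0}, {"delta_pos": [0, 0, -0.3], "yaw": 0}]}}

```text
t: 17.52
tcp_pos: [0.6247, 0.2264, 0.0879]
tool_rot: [0.648, 0.756, 0.061, 0.066]
force: [0.7, 0.8, -0.4]
finger_gap: 0.001
```

```bash
python3 cf.py
```

```text
t 17.52 tcp [0.6247 0.2264 0.0879] F [ 0.7  0.8 -0.4] M [0.04 0.14 0.  ] gap 0.001 zax [ 0.179  0.008 -0.984] yax [0.972 0.152 0.178]
u rel lip 115.9 v 128.6 z 87.9
tongue u 40.9 z 47.9 tilt 0.179
far u 184.5 z 73.9 tilt 0.179
```

>>> {"name": "send_rows", "arguments": {"commands": [{"delta_pos": [0, 0, -0.4], "yaw": 0}, {"delta_pos": [0, 0, -0.4], "yaw": 0}, {"delta_pos": [0, 0, -0.4], "yaw": 0}]}}

```text
t: 17.9
tcp_pos: [0.6248, 0.2265, 0.0784]
tool_rot: [0.648, 0.756, 0.062, 0.066]
force: [-12.6, -4.1, 37.4]
finger_gap: 0.002
```

```bash
python3 cf.py
```

```text
t 17.9 tcp [0.6248 0.2265 0.0784] F [-12.6  -4.1  37.4] M [-0.52  1.36 -0.12] gap 0.002 zax [ 0.18   0.007 -0.984] yax [0.972 0.152 0.179]
u rel lip 116.1 v 128.6 z 78.4
tongue u 41.0 z 38.3 tilt 0.18
far u 184.7 z 64.5 tilt 0.18
```

>>> {"name": "send_rows", "arguments": {"commands": [{"delta_pos": [0, 0, 1], "yaw": 0}, {"delta_pos": [0, 0, 3], "yaw": 0}, {"delta_pos": [-2, -1, 5], "yaw": 0}, {"delta_pos": [-4, -4, 5], "yaw": 0}, {"delta_pos": [-4, -4, 3], "yaw": 0}, {"delta_pos": [-2, -5, 0], "yaw": 0}, {"delta_pos": [0, -6, 0], "yaw": 0}, {"delta_pos": [0, -6, 0], "yaw": 0}, {"delta_pos": [0, -3, 0], "yaw": 0}, {"delta_pos": [0, 0, 0], "yaw": 0}]}}

```text
t: 19.15
tcp_pos: [0.5104, -0.0634, 0.2469]
tool_rot: [0.647, 0.757, 0.064, 0.071]
force: [-0.7, 0.0, -0.7]
finger_gap: 0.002
```

```bash
python3 - <<'E'
from h import *
s()
a=manip.snapshot('scene'); m,w=wcam(); np.save('w7.npy',np.r_[m['tcp_pos'],m['tool_rot']]); cv2.imwrite('pics/w7raw.png',w); cv2.imwrite('pics/s7raw.png',a)
f=lambda im:cv2.resize(cv2.convertScaleAbs(im,alpha=1.5),(400,300),interpolation=cv2.INTER_CUBIC)
cv2.imwrite('pics/s7.png',np.vstack([cv2.resize(cv2.convertScaleAbs(a[130:235,285:425],alpha=1.5),(533,400),interpolation=cv2.INTER_CUBIC)[:300],np.hstack([f(w),np.zeros((300,133,3),np.uint8)])]))
E
```

```text
t 19.15 tcp [ 0.5104 -0.0634  0.2469] F [-0.7  0.  -0.7] M [ 0.    0.05 -0.01] gap 0.002 zax [ 0.192  0.005 -0.981] yax [0.969 0.156 0.19 ]
```

View pics/s7.png

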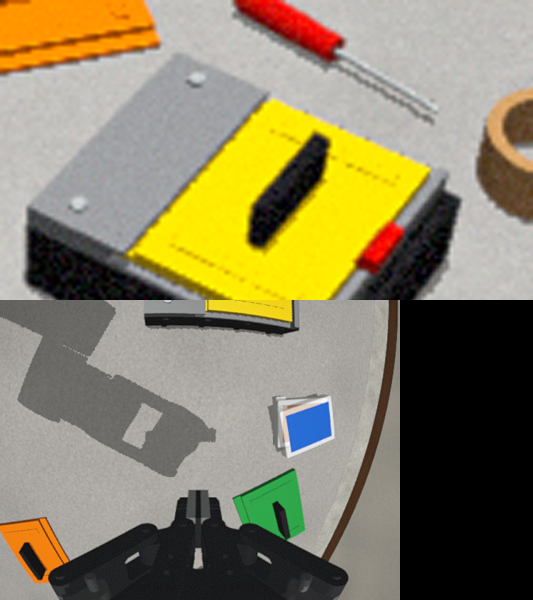

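```bash
python3 - <<'E'
from see import *
t=manip.snapshot('top'); cv2.imwrite('pics/t8.png',t)
def red(im,x,y,w,h):
    k=cv2.cvtColor(im,cv2.COLOR_BGR2HSV)[y:y+h,x:x+w]; m=cv2.inRange(k,(0,150,60),(8,255,255))|cv2.inRange(k,(172,150,60),(180,255,255))
    v,u=np.nonzero(m); return len(u),round(u.mean()+x,2),round(v.mean()+y,2),v.max()+y
a0=cv2.imread('pics/scene0.png');a1=cv2.imread('pics/s7raw.png');t0=cv2.imread('pics/top0.png')
print('scene',red(a0,375,180,25,30),red(a1,375,180,25,30)); print('top',red(t0,185,140,30,25),red(t,185,140,30,25))
# 9 mm catch shift in pixels for scale
f=C(.536,.1285,.153)
for n in('scene','top'): print(n,'5mm shift px',(proj(n,f((.145,0,.09)))-proj(n,f((.140,0,.09)))).round(2))
# yellow mask vs predicted seated / edge raised 4 mm
h=cv2.cvtColor(a1,cv2.COLOR_BGR2HSV); m=cv2.inRange(h,(22,120,60),(36,255,255)); R0=np.zeros_like(m); R0[150:240,290:430]=m[150:240,290:430]
for dv in(-.004,-.002,0,.002,.004):
  for up in(0,.004,.014):
    P=np.array([proj('scene',f(q)) for q in[(0,-.095+dv,.078),(0,.095+dv,.078),(.134,.095+dv,.078+up),(.134,-.095+dv,.078+up),(.134,-.095+dv,.066+up),(0,-.095+dv,.066),(.134,.095+dv,.066+up)]],np.float32)
    k=np.zeros_like(m); cv2.fillConvexPoly(k,cv2.convexHull(np.round(P*16).astype(np.int32).reshape(-1,1,2)),255,cv2.LINE_AA,4)
    print(dv,up,int(np.abs(k.astype(float)-R0).sum()/255),end=' | ')
E
```

```text
scene (85, np.float64(384.4), np.float64(194.68), np.int64(201)) (81, np.float64(384.65), np.float64(194.6), np.int64(201))
top (81, np.float64(199.16), np.float64(153.01), np.int64(156)) (76, np.float64(199.2), np.float64(152.72), np.int64(156))
scene 5mm shift px [1.73 0.8 ]
top 5mm shift px [-0.24 -1.77]
-0.004 0 628 | -0.004 0.004 552 | -0.004 0.014 445 | -0.002 0 576 | -0.002 0.004 509 | -0.002 0.014 438 | 0 0 529 | 0 0.004 486 | 0 0.014 443 | 0.002 0 507 | 0.002 0.004 481 | 0.002 0.014 467 | 0.004 0 496 | 0.004 0.004 475 | 0.004 0.014 500 |
```

```bash
python3 - <<'E'
from h import *
a=manip.snapshot('scene'); t=cv2.imread('pics/t8.png')
o=np.hstack([cv2.resize(cv2.convertScaleAbs(a[160:240,310:420],alpha=1.5),(480,350),interpolation=cv2.INTER_CUBIC),cv2.resize(cv2.convertScaleAbs(t[140:245,155:260],alpha=1.5),(320,350),interpolation=cv2.INTER_CUBIC)])
cv2.imwrite('pics/f9.png',o)
E
```

```text
(no output)
```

View pics/f9.png

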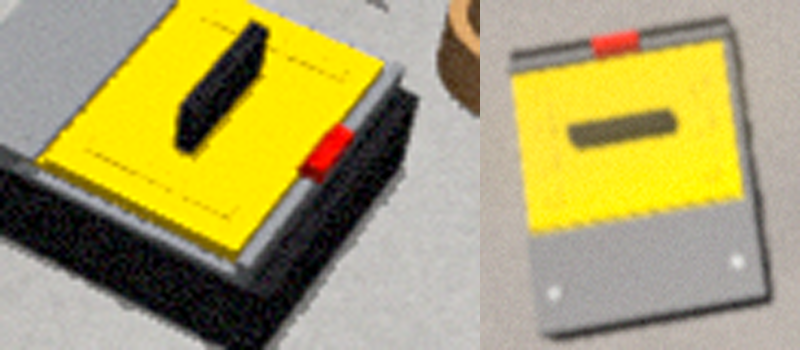

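```bash
python3 - <<'E'
from h import *
s(); print(manip.sign_off())
E
```

```text
t 19.35 tcp [ 0.5098 -0.06    0.2465] F [0.3 0.2 0.2] M [0.03 0.11 0.02] gap 0.001 zax [ 0.19   0.007 -0.982] yax [0.969 0.161 0.189]
the job is handed in; nothing more can be done
None
```

The yellow panel is on the case, tongue in the groove and far edge under the red catch. I handed the job in at about 19.4 s of the 61 s; no verdict came back.

**How it went:**
- **Tilting:** the moves allow no direct tilt. I gripped the rib and rested the far edge on top of the catch. Then I pressed gently until tool and panel leaned to about 0.2 rad.
- **Inserting:** I slid the tongue about 12 mm under the lip until the back wall pushed back with roughly 5 N.
- **Closing:** I eased the jaws open so the far edge came down onto the catch, pressed it down with closed fingers, and retracted.

**Last checks:**
- **Pressing depth:** the fingers reached z = 78.4 mm with a firm stop, which matches the seated board top at 78 mm.
- **Catch:** it appears in the pictures within about 1 mm of its starting position, so it has sprung back out. The panel looks flat.
- **Sideways:** the panel sits about 4 mm off centre towards +y; the limit is 12 mm.
- **Arm:** it stands clear, and the force reading is near zero.

**Less certain:**
- **Force peak:** the last press read 37 N at the wrist, the highest reading and more than I intended. The limit between panel and case is 50 N.
- **Grip slip:** the fingers probably slipped down the rib while lowering, so I relied on pictures rather than the tool pose from then on.
- **Outline fit:** a fit of the panel's outline in the image was inconclusive, probably because the rib was left out of the mask. I judged flatness from the pressing depth and the pictures.

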